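Change over the glue press: cured accent out, fresh accent in

ROBOT

A 6-joint arm with a two-finger parallel gripper is mounted at the origin on a cart in front of the work surface, level with it; the furniture and walls round the work are solid. World frame = base frame: x ahead of the robot, y to its left, z up, the work surface at z = 0. Lengths are in m, angles in rad, forces in N, time in s.
With the tool pointing down it reaches from about 0.375 to 0.75 m from the base axis. Payload 9 kg.
Tool frame: the origin (TCP) lies midway between the tips of the shut fingers; the grasp point (between the pads) lies 19 mm behind it; z points along the fingers, y is the line along which they close (so a half turn about z gives the same grasp; the last joint's range is limited). The gripper opens to 85 mm and grips with 20 to 120 N. Pads are 22 mm wide; open, the fingers measure 114 mm over their backs; the gripper's body (76 mm by 85 mm) begins 54 mm behind the grasp point. The pads swing forward as they close: fully open they stand 13 mm farther back than shut.
Start: joints at [1.041, 0.104, 0.097, 1.564, 0, 1.353], TCP at [0.184, 0.571, 0.231] pointing down, gripper open.
Joint ranges: [-2.99, 2.99], [-0.84, 1.86], [-1.1, 1.16], [-1.84, 2.11], [-1.51, 1.56], [-3.14, 3.14]. Speed limits (rad/s): [2.22, 2.22, 2.57, 3.14, 3.14, 3.14].

INTERFACE

Orientations are given as a rotation vector (axis times angle).
In Python, from plant import manip, kin, optics gives the robot as it stands. Calls block until the motion is done:
- manip.reach(position, orientation): joint-space move of the TCP to a pose.
- manip.move_l(position, rot=None, velocity=0.15, guard=None): straight line of the TCP; rot=None keeps the orientation; velocity is the mean speed in m/s. With guard (N) it stops when the force on the tool has changed by that much, and returns True; else False.
- manip.set_joints(angles): joint-space move.
- manip.ungrasp() and manip.close(squeeze=None): open the fingers fully, or close them until they stop; squeeze is the grip in N (None keeps the last).
- manip.wait(seconds).
- kin.inverse_kinematics(position, orientation): joint angles nearest the present ones, or None.
- manip.get_obs(): the state.
- optics.snapshot(name): name is "side" or "top"; returns a dict with "img" (400x640x3 uint8, red, green, blue), "fx", "fy", "cx", "cy" (pixels), "world_to_cam" (4x4, takes a point from world to camera coordinates). Camera axes: x right, y down, z forward; pixel columns grow to the right and rows downward; lengths in m; the calibration is good to about 2 mm. A picture is of the moment at which its call begins. There is no depth.
A pose or a line that the arm cannot do raises manip.Unreachable and nothing moves.
- manip.hand_in(): hands the job in; it is judged then, once.
The state is a dict: "t": time; "joint_pos": joint angles; "qvel": joint speeds; "effort": joint torques, N m; "eef_pos": TCP position; "tool_rot": TCP orientation; "wrist_force": force on the tool from outside, world axes, zero at the start; "wrist_torque": the same for the moment, N m; "grip_width": opening from 0.0 (shut) to 1.0 (fully open); "gripper_force": force on a finger pad.
Only numpy, scipy, OpenCV 4.12 (cv2) and the standard library are available. Lean on these libraries where they do the work, as an engineer would, in place of code of your own. Each camera call takes 0.05 s, during which the arm holds its last target. There are 200 camera calls.

TASK

The roof-shaped accent in the glue press has cured. Set the brass weight and the wooden press bar aside on the black rubber mat, lay the roof-shaped accent inside its printed outline above the letter on the paper pattern, and then stand the freshly glued drop-shaped accent, green face up, in the middle of the press bed. Close the press again: the bar lying level on the accent with its end notches over both guide pins, and the weight upright on the ring marked on the middle of the bar; do not disturb the letter, the glue bottle or the tape measure.

Things in the scene. Friction and masses are not known exactly. Their poses are not given: they have to be found in the camera images.
- press_bed (a point): glue press, fixed: aluminium base 216 x 130 mm, black rubber bed 100 x 112 mm in its middle with crossing white lines. Point: middle of the bed's upper face, 20 mm above the table; x along the 216 mm length. Two fixed upright steel guide pins, 10 mm thick, tapered tips, stand on that x axis 80 mm either side of the point and reach 68 mm above the bed.
- bar_center (a point): light wooden press bar 190 x 50 x 28 mm, 0.22 kg. Point: its centre; x along its length, z up. A notch 26 mm wide, 29 mm deep in each end straddles a guide pin with about 8 mm play. At the start it lies on the roof accent, underside 48 mm above the bed, pins 20 mm up in its notches: lift it straight up. A 48 mm ring on top marks the weight's place.
- weight_center (a point): brass hold-down weight, 42 mm diameter, 56 mm high, 0.35 to 0.6 kg; at the start it stands on the middle of the press bar. Point: on its axis, 22 mm above its underside; grip it there, where the body is straight (its lowest 27 mm; it narrows above to a knob).
- roof_center (a point): cured accent: roof-shaped (chevron) part, green face up, gold sides, 95 x 45 x 48 mm, 57 g; at the start on the press bed under the bar, both ends in sight. Point: centre of its extent, 24 mm above its underside. x points to its peak (a flat 12 mm wide, at x = 22 mm), y along its 95 mm; inner corner at x = -1 mm. Gripped along x in the middle it measures about 31 mm, from x = -9 to 22 mm.
- drop_center (a point): freshly glued accent: drop-shaped part, green face up, gold sides, 67 x 41 x 48 mm, about 50 g, alone on the table beyond the press, mat and pattern. Point: centre of its extent, 24 mm above its underside; x along its 67 mm length towards the broad round end. Widest (41 mm), with nearly parallel sides, about 10 mm from the point towards the round end.
- mat_top (a point): ribbed black rubber mat 280 x 200 x 4 mm, fixed on the table, the side area for the weight and the bar; the point is the middle of its upper face, x along its 280 mm length.
- outline (a point): printed place of the roof accent: its contour in black line on a white paper pattern 338 x 172 mm, 1 mm thick, fixed on the table. Point: middle of the contour, on the paper; x points to the printed peak, away from the letter, y along the contour's length. The paper's middle lies 120 mm from the point along -x.
- letter: green and gold channel letter with one straight upright stroke and two serifs, 227 x 136 x 49 mm, lying loose on the pattern; origin under its centre, 170 mm from the outline's point along -x. Must stay where it is.
- glue_center (a point): white and blue glue bottle with red tip, 35 mm diameter, 104 mm high, standing loose at the back; the point lies on its axis 35 mm above the table. Leave alone.
- measure_center (a point): yellow tape measure, about 36 x 102 x 62 mm, standing loose at the back; the point is the middle of its case, 31 mm above the table. Leave alone.

How it is judged:
By the outcome, as a careful person would: the job done as asked, in the order asked, and still so for the second after the job is handed in, with the robot touching nothing.
It also fails if it takes over 136 s, if anything falls off the work surface, if the arm or the gripper's body presses on something with over 40 N, if the wrist force passes 120 N, or if a joint passes its speed limit or range.

## Working session

There is one attempt and no reset: what is moved stays moved. The work goes in short steps, each a Python script; the robot and the scene stay as the last script left them, time stands still between calls to the robot, and variables do not carry over. Pictures are saved under pics/ and viewed, at most 14 in all, crops included, and the job is handed in when it is done.

```bash
ls; mkdir -p pics; python3 - <<'E'
from plant import manip,kin,optics
import cv2,numpy as np,pickle
for n in("side","top"):
    s=optics.snapshot(n); pickle.dump(s,open(f"pics/{n}0.pkl","wb"))
    cv2.imwrite(f"pics/{n}0.png",cv2.resize(s["img"][:,:,::-1],(800,500),interpolation=cv2.INTER_CUBIC))
    T=np.linalg.inv(s["world_to_cam"]);print(n,s["fx"],s["cx"],s["cy"],T.round(3).tolist())
o=manip.get_obs();print(o)
E
```

```text
pics
side 428.77319689195576 320.5668489183247 207.71737851004772 [[-0.999, -0.013, 0.029, 0.569], [-0.032, 0.49, -0.871, 0.982], [-0.003, -0.872, -0.49, 0.66], [0.0, 0.0, 0.0, 1.0]]
top 468.87844822543843 321.8216533941848 200.19171390764274 [[-0.007, -0.994, 0.108, 0.452], [-1.0, 0.007, 0.006, -0.012], [-0.007, -0.108, -0.994, 1.275], [0.0, 0.0, 0.0, 1.0]]
{'t': 0.1, 'joint_pos': array([ 1.04129277e+00,  1.04634227e-01,  9.65466238e-02,  1.56389866e+00,
       -2.56360383e-05,  1.35309695e+00]), 'qvel': array([ 9.77321758e-05, -1.02437009e-04,  2.40194611e-03, -2.34759823e-03,
       -3.18218454e-04, -1.94762374e-03]), 'effort': array([ 5.93289398e-03, -5.58207893e+01,  5.04721320e+01,  1.30426299e-02,
       -3.75344844e-04, -1.81543970e-05]), 'eef_pos': array([0.18390911, 0.57080502, 0.23060299]), 'tool_rot': array([-4.87735390e-01, -3.10308506e+00,  1.75468499e-03]), 'wrist_force': array([ 0.24093057, -0.34343708, -1.0681296 ]), 'wrist_torque': array([-0.05904303, -0.04184547,  0.01337435]), 'gripper_force': 0.0, 'grip_width': 0.9977055155379169}
```

View pics/top0.png

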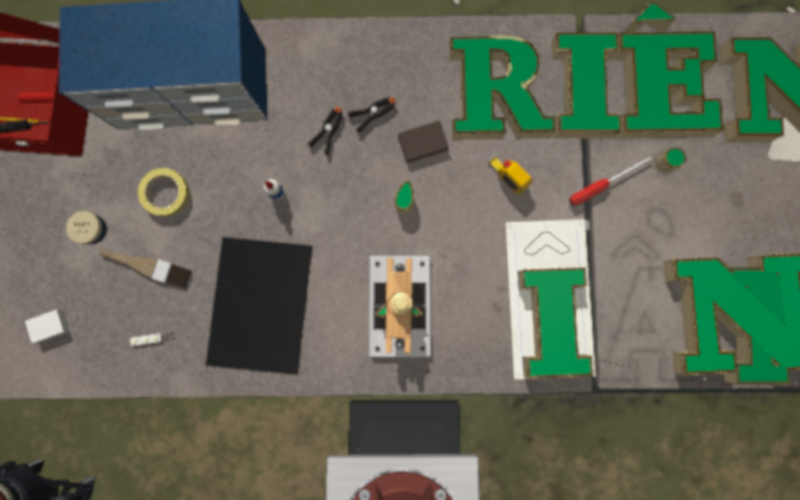

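View pics/side0.png

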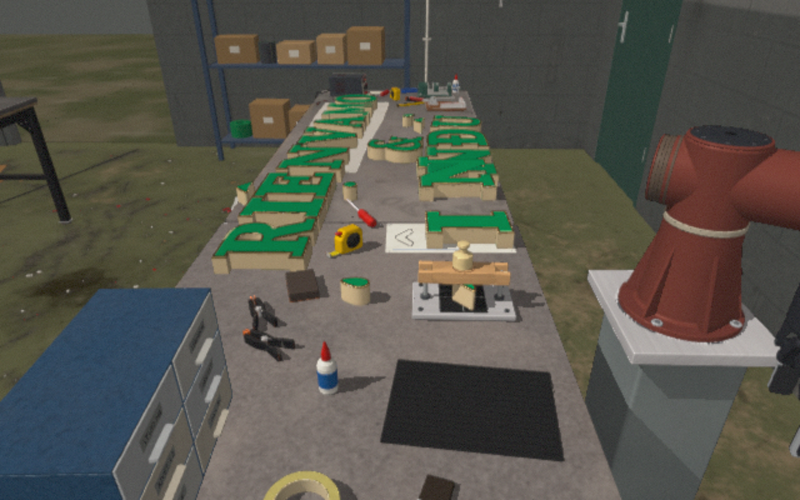

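```bash
python3 - <<'E'
import cv2,numpy as np,pickle
t=pickle.load(open("pics/top0.pkl","rb"))["img"][:,:,::-1];s=pickle.load(open("pics/side0.pkl","rb"))["img"][:,:,::-1]
def c(im,x,y,w,h,k):return cv2.resize(im[y:y+h,x:x+w],None,fx=k,fy=k,interpolation=cv2.INTER_CUBIC)
a=np.hstack([c(t,280,195,80,100,6),c(t,310,135,40,75,8)[:600]]) 
cv2.imwrite("pics/a.png",a);print(a.shape)
b=np.vstack([c(t,400,170,80,50,8)[:, :640],np.hstack([c(s,320,185,100,80,4),c(s,255,210,60,80,4)])[:200*2]])[:600]
cv2.imwrite("pics/b.png",b)
b=c(s,310,170,110,95,6);cv2.imwrite("pics/c.png",b)
E
```

```text
(600, 800, 3)
```

View pics/a.png

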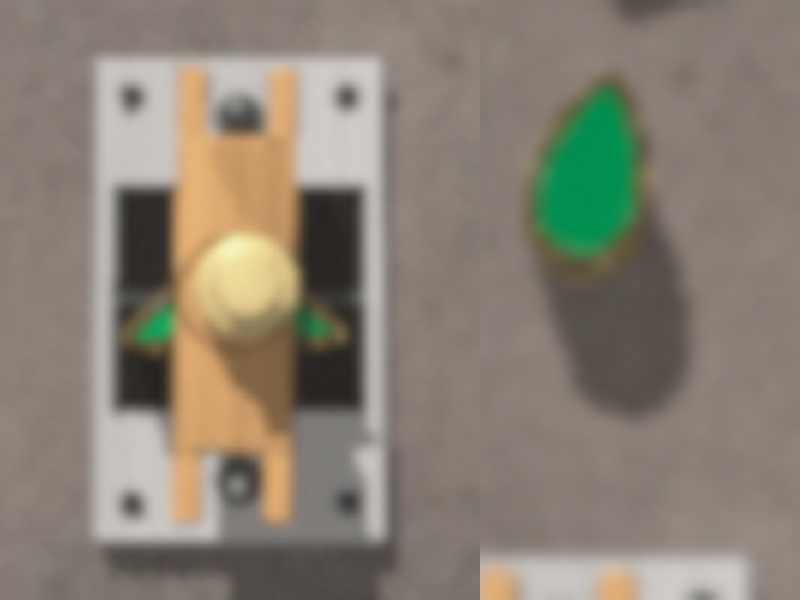

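View pics/c.png

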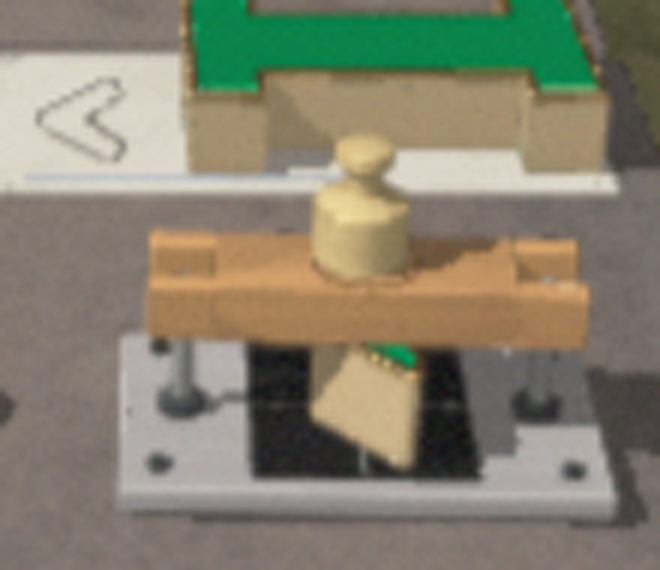

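```bash
cat > h.py <<'E'
import numpy as np,cv2,pickle
from scipy.optimize import minimize
def ray(s,uv,z):
    uv=np.atleast_2d(np.asarray(uv,float));T=np.linalg.inv(s["world_to_cam"])
    d=np.c_[(uv[:,0]-s["cx"])/s["fx"],(uv[:,1]-s["cy"])/s["fy"],np.ones(len(uv))]@T[:3,:3].T
    return T[:3,3]+d*((z-T[2,3])/d[:,2:])
def proj(s,P):
    P=np.atleast_2d(P);c=P@s["world_to_cam"][:3,:3].T+s["world_to_cam"][:3,3]
    return np.c_[s["fx"]*c[:,0]/c[:,2]+s["cx"],s["fy"]*c[:,1]/c[:,2]+s["cy"]]
def crop(s,x,y,w,h,k):return cv2.resize(s["img"][y:y+h,x:x+w,::-1],None,fx=k,fy=k,interpolation=cv2.INTER_CUBIC)
def extent(s,mask,z,n=4):
    """min-area rectangle of mask's largest blob, back-projected to plane z: centre, size, axis angle, centroid"""
    c=max(cv2.findContours(mask,0,1)[0],key=cv2.contourArea)[:,0].astype(float)
    P=ray(s,(c+.5)/n-.5,z)[:,:2]; m=cv2.moments((P*1e4).astype(np.float32)[:,None])
    r=cv2.minAreaRect((P*1e3).astype(np.float32))
    return np.round(r[0],1),np.round(r[1],1),round(r[2],1),np.round([m['m10']/m['m00']/10,m['m01']/m['m00']/10],1)
def green(s,x,y,w,h,n=4):
    im=cv2.resize(s["img"],None,fx=n,fy=n,interpolation=cv2.INTER_CUBIC).astype(int)
    # align so that pixel (i+.5)/n-.5 is original coordinate
    g=((im[...,1]>im[...,0]+25)&(im[...,1]>im[...,2]+15)).astype(np.uint8)
    k=np.zeros_like(g);k[y*n:(y+h)*n,x*n:(x+w)*n]=1;return g*k
def pl(s,p,x0,y0,k,z):return (ray(s,(np.atleast_2d(p)+.5)/k-.5+[x0,y0],z)*1e3).round(1)
E
python3 - <<'E'
from h import *
t=pickle.load(open("pics/top0.pkl","rb"));s=pickle.load(open("pics/side0.pkl","rb"))
print("bed",pl(t,[(115,188),(362,188),(115,408),(362,408)],280,195,6,.02).tolist())
print("bedside",pl(s,[(248,345),(255,477),(480,477)],310,170,6,.02).tolist())
print("pintips",pl(t,[(240,106),(238,478)],280,195,6,.088).tolist())
b=pl(t,[(180,66),(298,66),(172,522),(292,524)],280,195,6,.096);print("bar",b.tolist(),b.mean(0))
print("knob",pl(t,(243,283),280,195,6,.15).tolist(),pl(s,(365,145),310,170,6,.15).tolist())
print("roofends",pl(t,[(125,345),(350,345)],280,195,6,.068).tolist())
print("drop top",*extent(t,green(t,310,135,40,75),.048));print("drop side",*extent(s,green(s,260,215,50,30),.048))
print("mat",(ray(t,np.array([(221,237),(312,247),(206,364),(297,374)])*.8,.004)*1e3).round().tolist())
print("paper",(ray(t,np.array([(505,221),(586,219),(514,379),(595,377)])*.8,.001)*1e3).round().tolist())
# letter extent, top and side
print("letter",*extent(t,green(t,415,210,65,95),.049))
# outline template fit
half=np.array([(22.5,0),(22.5,6),(-10,47.5),(-22.5,40),(-1,0)])
def pts(e):
    h=np.array([(22.5,0),(22.5,6),(e[0],47.5),(-22.5,e[1]),(-1,0)]);q=np.concatenate([np.linspace(a,b,25) for a,b in zip(h,h[1:])]);return np.r_[q,q*[1,-1]]
def cost(p,cams):
    x,y,a=p[0],p[1],p[2];q=pts(p[3:])
    P=np.c_[x+q[:,0]*np.cos(a)-q[:,1]*np.sin(a),y+q[:,0]*np.sin(a)+q[:,1]*np.cos(a),np.ones(len(q))]/1e3
    return sum(cv2.remap(I,*[c.astype(np.float32)[:,None] for c in proj(k,P).T],cv2.INTER_CUBIC).mean() for k,I in cams)
o=ray(t,np.array([(547,243)])*.8,.001)[0]*1e3;print(o)
I=[(k,cv2.GaussianBlur(cv2.cvtColor(k["img"],7).astype(np.float32),(0,0),.7)) for k in (t,s)]
for cams in ([I[0]],[I[1]],I):
    best=min((minimize(cost,[o[0]+dx,o[1]+dy,a,-12,40],args=(cams,),method="Nelder-Mead",options=dict(initial_simplex=None,maxiter=3000)) for dx in(-8,0,8) for dy in(-6,0,6) for a in (-.08,.0,.08)),key=lambda r:r.fun)
    print("outline",best.x.round(2),best.fun)
img=np.vstack([crop(t,405,170,75,50,8)[:, :600],]);cv2.imwrite("pics/d.png",img)
E
```

```text
bed [[518.8, 58.1, 20.0], [518.0, -52.1, 20.0], [421.5, 58.2, 20.0], [420.8, -51.0, 20.0]]
bedside [[518.6, -45.7, 20.0], [518.8, 62.2, 20.0], [421.5, 59.6, 20.0]]
pintips [[549.5, 1.3, 88.0], [393.8, 3.1, 88.0]]
bar [[565.9, 26.4, 96.0], [565.5, -23.3, 96.0], [376.4, 30.4, 96.0], [375.3, -19.2, 96.0]] [470.775   3.575  96.   ]
knob [[473.7, -0.2, 150.0]] [[473.9, -0.3, 150.0]]
roofends [[449.3, 51.2, 68.0], [448.6, -44.7, 68.0]]
drop top [702.5  -7.6] [33.9 58.1] 89.5 [700.4  -8.8]
drop side [703.6  -6.9] [55.5 34.9] 1.5 [701.3  -8.1]
mat [[621.0, 393.0, 4.0], [598.0, 193.0, 4.0], [347.0, 418.0, 4.0], [325.0, 222.0, 4.0]]
paper [[653.0, -230.0, 1.0], [656.0, -407.0, 1.0], [312.0, -240.0, 1.0], [315.0, -413.0, 1.0]]
letter [ 433.1 -322.9] [216.6 126.7] 1.8 [ 433.  -322.9]
[ 603.27823119 -320.33356885    1.        ]
outline [ 7.2053e+02 -2.3763e+02  1.2000e-01 -1.2370e+01  3.6070e+01] 88.38888549804688
outline [ 7.3102e+02 -2.8729e+02  7.0000e-02 -1.3900e+00  5.7620e+01] 62.11980056762695
outline [ 7.1483e+02 -3.2569e+02 -1.0000e-02 -1.8310e+01  8.5290e+01] 178.55284118652344
```

View pics/d.png

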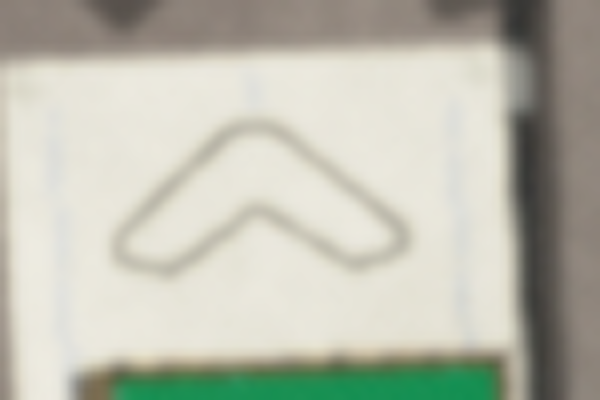

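```bash
python3 - <<'E'
from h import *
t=pickle.load(open("pics/top0.pkl","rb"));s=pickle.load(open("pics/side0.pkl","rb"))
for k,b in((t,(310,135,40,75)),(s,(260,215,50,30))):
    v,u=np.nonzero(green(k,*b));P=ray(k,np.c_[(u+.5)/4-.5,(v+.5)/4-.5],.048)[:,:2]*1e3
    m=P.mean(0);w,V=np.linalg.eigh(np.cov(P.T));ax=V[:,1]*-np.sign(V[0,1]);n=np.array([-ax[1],ax[0]])
    a,c=(P-m)@ax,(P-m)@n;print("drop",m,np.degrees(np.arctan2(ax[1],ax[0])),"len",np.ptp(a),"wid",np.ptp(c),"ctr",m+ax*(a.max()+a.min())/2+n*(c.max()+c.min())/2)
o=pl(t,[(255,122),(115,245),(408,238),(165,272),(357,265),(258,208)],405,170,8,.001);print(o.tolist())
def pts(e):
    h=np.array([(22.5,0),(22.5,6),(e[0],47.5),(-22.5,e[1]),(-1,0)]);q=np.concatenate([np.linspace(a,b,25)[2:-2] for a,b in zip(h,h[1:])]);return np.r_[q,q*[1,-1]]
def W(p):
    x,y,a=p[:3];q=pts(p[3:]);return np.c_[x+q[:,0]*np.cos(a)-q[:,1]*np.sin(a),y+q[:,0]*np.sin(a)+q[:,1]*np.cos(a),np.ones(len(q))]/1e3
def cost(p,cams):
    return sum(cv2.remap(I,*[c.astype(np.float32)[:,None] for c in proj(k,W(p)).T],cv2.INTER_CUBIC).mean() for k,I in cams)+ .02*((p[3]+13)**2+(p[4]-33)**2)
I=[]
for k in(t,s):
    g=cv2.cvtColor(k["img"],7).astype(np.float32);g=-cv2.morphologyEx(g,cv2.MORPH_BLACKHAT,np.ones((7,7)))
    m=np.zeros_like(g);c=np.array([(560,-272),(643,-272),(643,-372),(560,-372)])/1e3
    cv2.fillPoly(m,[proj(k,np.c_[c,[.001]*4]).round().astype(int)],1);I.append((k,cv2.GaussianBlur(g*m,(0,0),.8)))
x0=[o[0,0]-22.5,(o[1,1]+o[2,1])/2,0,-13,33]
for cams in ([I[0]],[I[1]],I):
    best=min((minimize(cost,[x0[0]+dx,x0[1]+dy,a,-13,33],args=(cams,),method="Nelder-Mead",options=dict(maxiter=3000)) for dx in(-3,2) for dy in(-3,3) for a in (-.04,.04)),key=lambda r:r.fun)
    print("outline",best.x.round(3),best.fun)
E
```

```text
drop [700.34412928  -8.76630738] 167.73948664619027 len 59.02210348666437 wid 35.37713301180097 ctr [702.69232979  -9.44813308]
drop [701.31890871  -7.92759486] 166.64857015047085 len 57.255256419524606 wid 34.627430255746674 ctr [703.74750319  -8.66269885]
[[629.7, -318.0, 1.0], [587.8, -269.0, 1.0], [589.4, -368.8, 1.0], [578.4, -285.7, 1.0], [580.3, -351.1, 1.0], [600.1, -318.1, 1.0]]
outline [ 6.03995e+02 -3.21013e+02 -4.50000e-02 -1.09210e+01  2.95660e+01] -24.743780930371706
outline [ 6.03708e+02 -3.16006e+02  4.10000e-02 -1.38660e+01  3.23670e+01] -28.513545510281105
outline [ 6.03969e+02 -3.17067e+02  4.20000e-02 -1.39360e+01  3.00160e+01] -52.593936800786544
```

```bash
cat > r.py <<'E'
from h import *
from plant import manip,kin,optics
def rv(th):
    p=(th+np.pi/2)/2;return np.pi*np.array([np.cos(p),np.sin(p),0])
def ori(pos,th):
    q0=manip.get_obs()["joint_pos"];c=[]
    for k in(-1,0,1):
        q=kin.inverse_kinematics(np.array(pos),rv(th+k*np.pi))
        if q is not None:c.append((abs(q-q0).max()+(2 if abs(q[5])>2.9 else 0),rv(th+k*np.pi)))
    return min(c,key=lambda a:a[0])[1]
def above(x,y,z,th):
    """joint move to a pose with fingers closing along world angle th"""
    manip.reach([x,y,z],ori([x,y,z],th))
def to(z,v=.15,guard=None,x=None,y=None):
    p=np.array(manip.get_obs()["eef_pos"]);p[2]=z
    if x is not None:p[0]=x
    if y is not None:p[1]=y
    return manip.move_l(p,None,v,guard)
def st(m=""):
    o=manip.get_obs();print(m,"t%.1f"%o["t"],o["eef_pos"].round(4),"w%.3f"%o["grip_width"],"gf%.0f"%o["gripper_force"],"F",o["wrist_force"].round(1))
def pic(names,tag):
    for n in names:
        s=optics.snapshot(n);pickle.dump(s,open(f"pics/{n}{tag}.pkl","wb"))
E
python3 - <<'E'
from r import *
H=np.pi/2
above(.473,0.0,.24,H);st("above")
to(.100,.12);st("down")
manip.close(40);st("closed")
to(.19);st("lift")
above(.467,.247,.19,H)
to(.02,.2);g=to(.003,.03,6);st(f"set {g}")
manip.ungrasp();to(.15,.25);st("off")
pic(["top","side"],"1")
E
```

```text
above t2.4 [0.4731 0.0006 0.24  ] w1.003 gf0 F [0.1 0.9 0.9]
down t3.7 [4.736e-01 4.000e-04 1.008e-01] w0.998 gf0 F [ 0.   0.4 -0.3]
closed t4.2 [4.734e-01 2.000e-04 1.005e-01] w0.469 gf41 F [-0.2 -1.8  5.1]
lift t4.9 [0.4729 0.0005 0.1887] w0.471 gf41 F [ 0.1  0.4 -5.2]
set True t8.6 [0.4683 0.2472 0.0084] w0.471 gf43 F [-1.9 -0.   5.6]
off t9.9 [0.4665 0.2466 0.1486] w1.002 gf0 F [ 0.6  0.2 -0.3]
```

```bash
python3 - <<'E'
from h import *
t=pickle.load(open("pics/top1.pkl","rb"));s=pickle.load(open("pics/side1.pkl","rb"))
cv2.imwrite("pics/e.png",np.hstack([crop(t,285,195,70,95,6),np.vstack([crop(t,155,180,110,130,3)[:380],crop(s,310,180,110,70,3),])[:570,:330]]))
E
```

```text
(no output)
```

View pics/e.png

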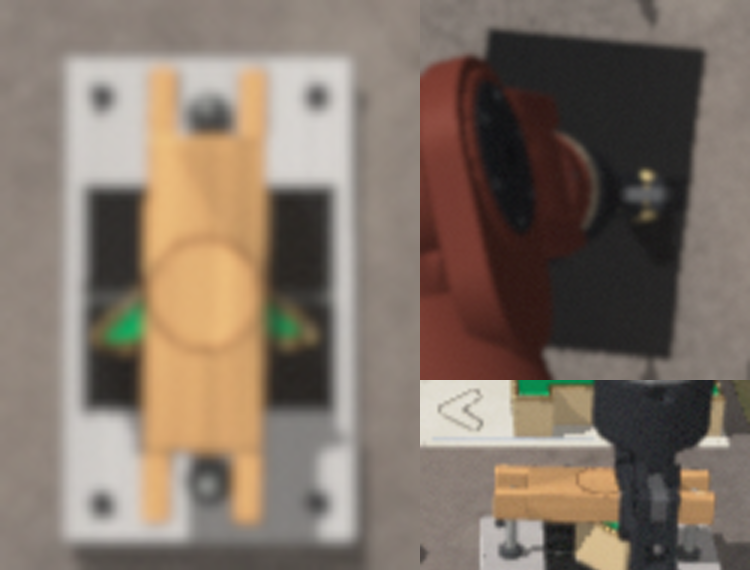

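```bash
python3 - <<'E'
from r import *
H=np.pi/2
above(.4705,.0035,.2,H-.012)
to(.0755,.15);st("down")
manip.close(50);st("closed")
to(.175,.1);st("lift")
above(.4775,.352,.175,H-.098)
to(.03,.2);g=to(.006,.03,6);st(f"set {g}")
manip.ungrasp();to(.15,.25);st("off")
# roof
above(.4775,.003,.17,0)
pic(["top","side"],"2")
E
python3 - <<'E'
from h import *
t=pickle.load(open("pics/top2.pkl","rb"));s=pickle.load(open("pics/side2.pkl","rb"))
cv2.imwrite("pics/f.png",np.hstack([crop(t,155,170,210,130,3)[:390,:],np.zeros((390,0,3),np.uint8)]))
print(*extent(s,green(s,330,190,90,70),.068))
E
```

```text
down t11.9 [0.4709 0.0043 0.0764] w0.997 gf0 F [-1.2  0.6  0.9]
closed t12.4 [0.4711 0.004  0.0764] w0.576 gf53 F [-0.4  0.6  6.3]
lift t13.5 [0.4707 0.0042 0.1742] w0.574 gf52 F [ 1.2 -0.1 -2.7]
set True t16.3 [0.4785 0.3512 0.0125] w0.571 gf53 F [-0.6  0.5  5.6]
off t17.4 [0.4776 0.3507 0.1493] w1.000 gf0 F [-0.9 -0.1 -1. ]
[470.4   7.2] [38.1 82.7] 2.2 [466.2   6.9]
```

View pics/f.png

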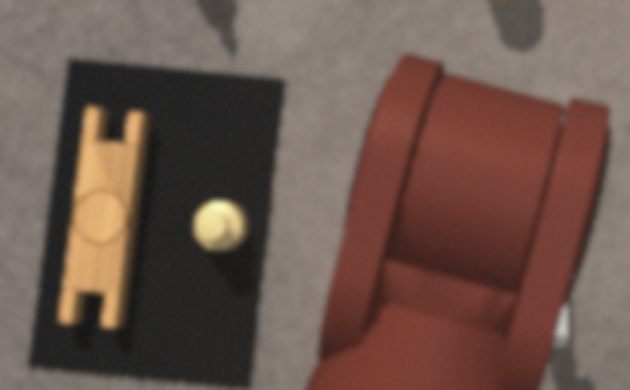

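```bash
python3 - <<'E'
from r import *
above(.477,.25,.2,0);pic(["top","side"],"3");st()
for n,b in(("top",(285,215,70,60)),("side",(330,190,90,70))):
    s=pickle.load(open(f"pics/{n}3.pkl","rb"));g=green(s,*b);print(n,*extent(s,g,.068))
    v,u=np.nonzero(g);P=ray(s,np.c_[(u+.5)/4-.5,(v+.5)/4-.5],.068)[:,:2]*1e3;w,V=np.linalg.eigh(np.cov(P.T));ax=V[:,1]*np.sign(V[1,1])
    print(P.min(0),P.max(0),"yaw",np.degrees(np.arctan2(-ax[0],ax[1])))
t=pickle.load(open("pics/top3.pkl","rb"));s=pickle.load(open("pics/side3.pkl","rb"))
cv2.imwrite("pics/g.png",np.hstack([crop(t,285,205,60,80,6),crop(s,330,190,80,80,5.999999)]))
E
```

```text
t19.9 [0.4773 0.2488 0.1998] w1.003 gf0 F [-0.4 -1.1 -0.5]
top [469.6   6.3] [39.1 82. ] 1.6 [464.9   5.7]
[449.58960428 -35.11169671] [489.05852955  46.82033944] yaw 1.5659922879563621
side [470.4   7.2] [38.  82.7] 2.1 [466.2   6.8]
[450.32244391 -34.76070349] [489.42764239  48.01544825] yaw 2.6348864418907154
```

View pics/g.png

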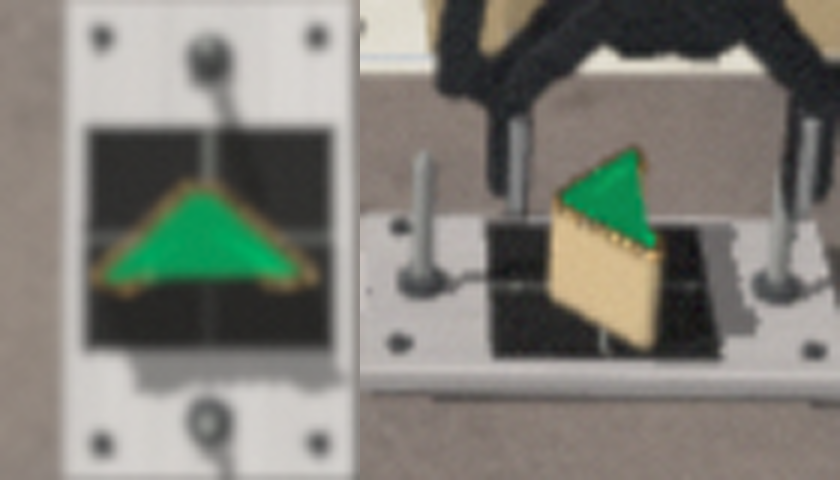

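```bash
python3 - <<'E'
from h import *
t=pickle.load(open("pics/top3.pkl","rb"));s=pickle.load(open("pics/side3.pkl","rb"))
a=crop(t,295,230,48,30,8);b=crop(s,358,208,32,48,10)
c=np.zeros((480,720,3),np.uint8);c[:240,:384]=a;c[:480,390:710]=b
cv2.imwrite("pics/i.png",np.clip(c*1.5,0,255).astype(np.uint8))
# areas in mm^2 of the green mask on the top plane
for k,bx in((t,(285,215,70,60)),(s,(330,190,90,70))):
    q=max(cv2.findContours(green(k,*bx),0,1)[0],key=cv2.contourArea)[:,0]
    P=(ray(k,(q+.5)/4-.5,.068)[:,:2]*1e3).astype(np.float32);print(cv2.contourArea(P),cv2.contourArea(cv2.convexHull(P)))
E
```

```text
1925.7405079306795 2003.451024388094
1781.0821813394832 1940.3793529701798
```

View pics/i.png

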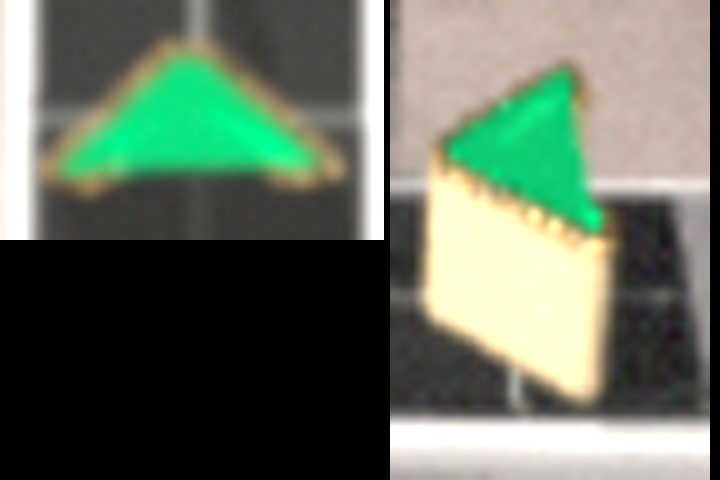

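```bash
python3 - <<'E'
from r import *
above(.4768,.0052,.17,.03)
to(.026,.15);st("down")
manip.close(30);st("closed")
to(.17,.15);st("lift")
above(.6102,-.3176,.16,.03);st()
to(.03,.15);st("hover")
pic(["top","side"],"4")
t=pickle.load(open("pics/top4.pkl","rb"));s=pickle.load(open("pics/side4.pkl","rb"))
cv2.imwrite("pics/j.png",np.hstack([crop(t,400,160,80,80,5),crop(s,300,150,80,80,5)]))
E
```

```text
down t22.0 [0.4763 0.0062 0.0276] w0.998 gf16 F [-21.1   3.8  24.6]
closed t22.6 [0.4768 0.0056 0.0257] w0.356 gf27 F [0.6 0.3 0.1]
lift t23.7 [0.4763 0.0058 0.1689] w0.354 gf27 F [-0.1  0.9 -0.8]
 t25.0 [ 0.6104 -0.3164  0.1603] w0.353 gf27 F [ 0.6 -0.5  0.1]
hover t26.0 [ 0.6111 -0.3168  0.0314] w0.349 gf27 F [0.7 0.2 0.2]
```

View pics/j.png

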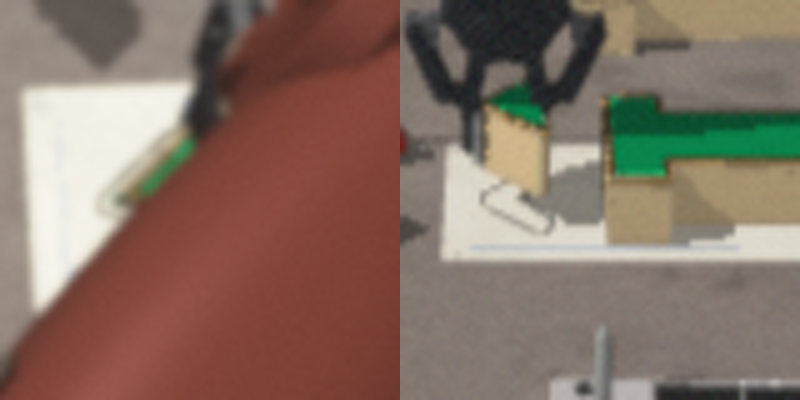

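```bash
python3 - <<'E'
from h import *
s=pickle.load(open("pics/side3.pkl","rb"));n=4
im=cv2.resize(s["img"],None,fx=n,fy=n,interpolation=cv2.INTER_CUBIC).astype(int)
T=np.linalg.inv(s["world_to_cam"])
for z in np.arange(.205,.30,.005):
    x=np.arange(.37,.585,.004);uv=proj(s,np.c_[x,np.full(len(x),.255),np.full(len(x),z)])
    g=[im[int(v*n+2),int(u*n+2)].sum() if 0<=v<399 and 0<=u<639 else 999 for u,v in uv]
    print("%3d"%round((z-.1998)*1e3),"".join("#" if a<150 else "." for a in g))
print("   x-tcp",[round((q-.4773)*1e3) for q in (x[0],x[-1])])
E
```

```text
5 ........................###..........####.............
 10 ......................................................
 15 ......................................................
 20 ......................................................
 25 ........................................#.............
 30 ..............#.........................#.............
 35 ..............#.........................#.............
 40 ..............#.........................#.............
 45 ..............#.........................#.............
 50 ..............#........................##.............
 55 ............#####.....................####............
 60 .........########....................#########........
 65 .........##########.................#########.........
 70 .........#####.####................######.###.........
 75 .........####...#####..#########..###.##...###........
 80 ..........###....######################....##.........
 85 ..........###.....####################.....##.........
 90 ..........###......##################......##.........
 95 ..........###......#############.###......###.........
   x-tcp [-107, 105]
```

```bash
python3 - <<'E'
from h import *
for f,b,z in(("side3",(330,190,90,70),.068),("side4",(315,150,60,40),.0737)):
    s=pickle.load(open(f"pics/{f}.pkl","rb"));g=green(s,*b);g[:, :] = g
    if f=="side4": g[:,4*409-4*0:]=0; 
    v,u=np.nonzero(g); k=u/4<(410 if f=="side3" else 352)   # letter begins right of 420
    P=ray(s,np.c_[(u[k]+.5)/4-.5,(v[k]+.5)/4-.5],z)[:,:2]*1e3;i=P[:,1].argmax();print(f,P.min(0),P.max(0),P[i])
    q=P[P[:,1]>P[:,1].max()-12];print(" near tip x range",q[:,0].min(),q[:,0].max())
E
```

```text
side3 [450.32244391 -34.76070349] [489.42764239  48.01544825] [454.46795513  48.01544825]
 near tip x range 450.32244391253084 465.7495636359227
side4 [ 511.20781851 -343.38762521] [ 621.46303421 -205.04994307] [ 517.95780671 -205.04994307]
 near tip x range 513.7881222914001 541.7169990893096
```

```bash
python3 - <<'E'
from h import *
s=pickle.load(open(f"pics/side4.pkl","rb"));g=green(s,312,150,23,40)
v,u=np.nonzero(g);P=ray(s,np.c_[(u+.5)/4-.5,(v+.5)/4-.5],.0737)[:,:2]*1e3
print(P.min(0),P.max(0),P[P[:,1].argmax()]);q=P[P[:,1]>P[:,1].max()-12];print(q[:,0].min(),q[:,0].max())
E
```

```text
[ 586.1707535  -343.38762521] [ 621.46303421 -277.9126784 ] [ 590.92611487 -277.9126784 ]
586.170753499061 600.907303266991
```

```bash
python3 - <<'E'
from r import *
to(.03,.05,x=.609,y=-.3155)
g=to(.0045,.04,5);st(f"set {g}")
manip.ungrasp();st("open");to(.15,.2)
above(.60,.05,.2,np.pi/2);st()
pic(["top","side"],"5")
t=pickle.load(open("pics/top5.pkl","rb"));s=pickle.load(open("pics/side5.pkl","rb"))
cv2.imwrite("pics/k.png",np.hstack([crop(t,405,175,70,50,6),crop(s,305,175,60,50,6)]))
E
```

```text
set True t26.9 [ 0.6088 -0.3153  0.0065] w0.355 gf32 F [-0.6  0.8  4.4]
open t27.5 [ 0.6084 -0.315   0.0061] w0.997 gf0 F [-0.2 -0.2  0.7]
 t29.8 [0.6    0.0492 0.1994] w0.999 gf0 F [ 0.1 -0.7 -0.4]
```

View pics/k.png

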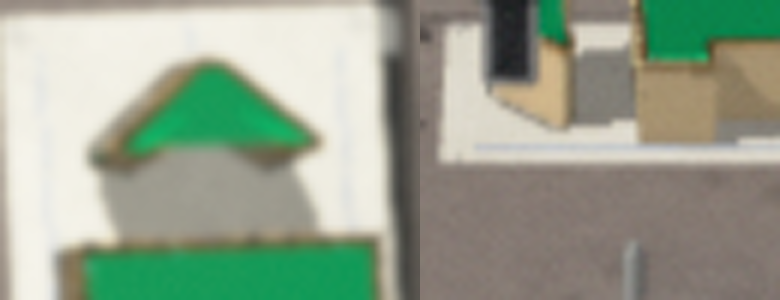

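```bash
python3 - <<'E'
from r import *
above(.60,.15,.2,np.pi/2);pic(["side"],"6")
for f,b,z in(("top3",(285,215,70,60),.068),("side3",(330,190,90,70),.068),("top5",(410,180,55,26),.049),("side6",(312,165,23,40),.049),("side6",(312,165,23,40),.049)):
    s=pickle.load(open(f"pics/{f}.pkl","rb"));g=green(s,*b)
    v,u=np.nonzero(g);P=ray(s,np.c_[(u+.5)/4-.5,(v+.5)/4-.5],z)[:,:2]*1e3;w,V=np.linalg.eigh(np.cov(P.T));ax=V[:,1]*np.sign(V[1,1])
    print(f,P.min(0).round(1),P.max(0).round(1),"mean",P.mean(0).round(1),"yaw",np.degrees(np.arctan2(-ax[0],ax[1])))
s=pickle.load(open("pics/side6.pkl","rb"));t=pickle.load(open("pics/top5.pkl","rb"))
h=np.array([(22.5,0),(22.5,6),(-13,47.5),(-22.5,34),(-1,0),(-22.5,-34),(-13,-47.5),(22.5,-6)]);a=.03
P=np.c_[603.7+h[:,0]*np.cos(a)-h[:,1]*np.sin(a),-317.5+h[:,0]*np.sin(a)+h[:,1]*np.cos(a),np.ones(8)]/1e3
out=[]
for k,(x,y,w,hh) in((t,(405,170,65,60)),(s,(300,160,60,60))):
    c=crop(k,x,y,w,hh,6)
    cv2.polylines(c,[((proj(k,P)-[x,y]+.5)*6).astype(int)],True,(0,0,255),1);out.append(c)
cv2.imwrite("pics/l.png",np.hstack(out));st()
E
```

```text
top3 [449.6 -35.1] [489.1  46.8] mean [464.8   5.7] yaw 1.5659922879563621
side3 [450.3 -34.8] [489.4  48. ] mean [466.1   7.6] yaw 2.6348864418907154
top5 [ 581.3 -357. ] [ 621.5 -276.9] mean [ 597.8 -316.3] yaw 2.284742560727558
side6 [ 584.3 -357.4] [ 594.8 -277.1] mean [ 589.8 -315.9] yaw 2.2203178474511023
side6 [ 584.3 -357.4] [ 594.8 -277.1] mean [ 589.8 -315.9] yaw 2.2203178474511023
 t30.4 [0.6001 0.1495 0.1998] w1.001 gf0 F [0.7 0.5 0.9]
```

View pics/l.png

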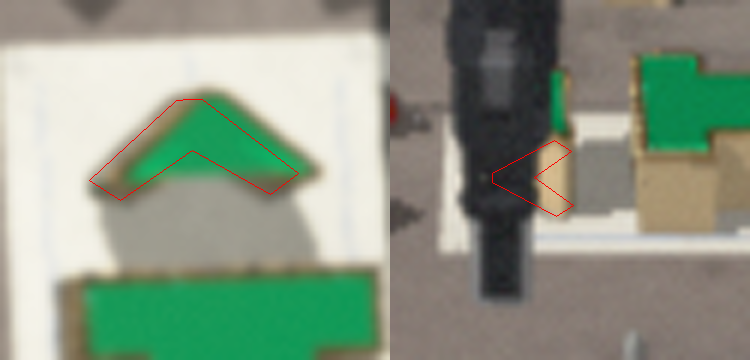

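```bash
python3 - <<'E'
from r import *
H=np.pi/2
above(.6934,-.0068,.17,np.radians(77.3));to(.0065,.15);st("down")
manip.close(25);st("closed");z0=manip.get_obs()["eef_pos"][2]
to(.16,.15);st("lift")
above(.4605,.003,.16,H);st()
to(.04,.15);g=to(.022,.03,4);st(f"set {g} expect {z0+.02:.4f}")
manip.ungrasp();to(.16,.2)
above(.477,.28,.2,H-.098);st()
pic(["top","side"],"7")
for n,b in(("top",(285,215,70,60)),("side",(330,190,90,70))):
    s=pickle.load(open(f"pics/{n}7.pkl","rb"));v,u=np.nonzero(green(s,*b));P=ray(s,np.c_[(u+.5)/4-.5,(v+.5)/4-.5],.068)[:,:2]*1e3
    w,V=np.linalg.eigh(np.cov(P.T));ax=V[:,1]*-np.sign(V[0,1]);print(n,P.min(0).round(1),P.max(0).round(1),(P.min(0)+P.max(0))/2,np.degrees(np.arctan2(ax[1],ax[0])))
t=pickle.load(open("pics/top7.pkl","rb"));s=pickle.load(open("pics/side7.pkl","rb"))
cv2.imwrite("pics/m.png",np.hstack([crop(t,285,205,60,80,6),crop(s,330,190,80,80,6)]))
E
```

```text
down t32.4 [ 0.6941 -0.0076  0.0079] w0.999 gf0 F [ 0.2  0.8 -0.4]
closed t32.9 [ 0.6935 -0.0076  0.007 ] w0.475 gf26 F [-0.8  0.4  3.2]
lift t34.0 [ 0.6929 -0.0075  0.1586] w0.469 gf26 F [ 0.  -0.7 -1. ]
 t35.0 [0.4613 0.0028 0.1602] w0.469 gf26 F [-0.6  0.4 -0.2]
set True expect 0.0270 t36.4 [0.4619 0.0026 0.0265] w0.471 gf26 F [0.6 0.3 2.3]
 t38.9 [0.4769 0.2791 0.1992] w0.997 gf0 F [-0.3 -0.2  0.6]
top [441.8 -14.7] [500.6  20.5] [471.19473429   2.89489043] -179.6989179458862
side [443.9 -14.4] [499.9  19.2] [471.87793441   2.38063534] -174.80760372903978
```

View pics/m.png

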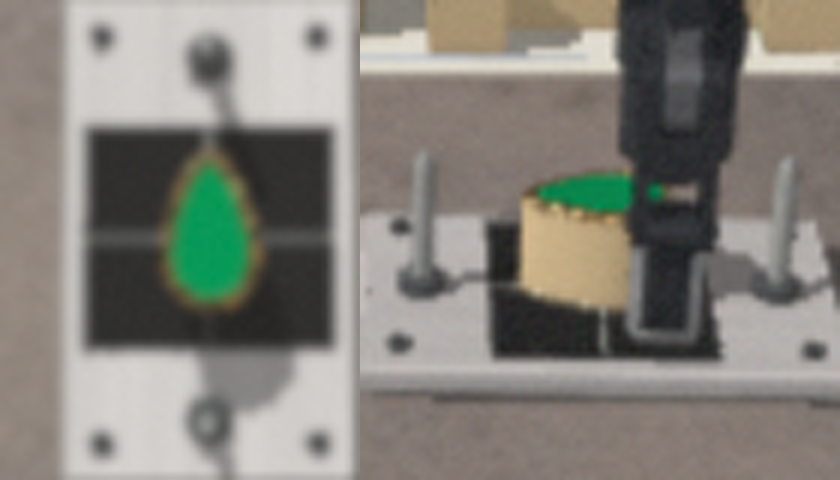

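```bash
python3 - <<'E'
from r import *
H=np.pi/2
above(.478,.3512,.1,H-.098);to(.0125,.15);st("down")
manip.close(50);st("closed");z0=manip.get_obs()["eef_pos"][2]
to(.18,.15)
above(.4707,.003,.18,H-.006);st("over")
to(.11,.15,x=.4707,y=.003);g=to(z0+.064-.008+.012,.06,8);st(f"pins {g}")
if not g:
    g=to(z0+.064-.003,.025,6);st(f"set {g} expect {z0+.064:.4f}")
E
```

```text
down t40.2 [0.4794 0.3506 0.0141] w1.003 gf0 F [-0.2  0.6  0.8]
closed t40.7 [0.479  0.3508 0.0138] w0.573 gf53 F [-0.6  0.4  5.1]
over t43.2 [0.4709 0.0036 0.18  ] w0.571 gf52 F [ 0.9  0.7 -2.2]
pins False t44.5 [0.4709 0.0033 0.0817] w0.570 gf52 F [-0.  -0.1 -1.7]
set True expect 0.0778 t44.8 [0.4717 0.003  0.0777] w0.568 gf53 F [-0.3 -0.4  5.4]
```

```bash
python3 - <<'E'
from r import *
H=np.pi/2
manip.ungrasp();to(.18,.15)
above(.467,.247,.17,H);pic(["top","side"],"8");st()
def woodmask(s,b,n=4):
    im=cv2.resize(s["img"],None,fx=n,fy=n,interpolation=cv2.INTER_CUBIC).astype(int);m=((im[...,0]>im[...,2]+55)&(im[...,0]>140)).astype(np.uint8)
    k=np.zeros_like(m);x,y,w,h=b;k[y*n:(y+h)*n,x*n:(x+w)*n]=1;return m*k
for f in("top1","top8"):
    s=pickle.load(open(f"pics/{f}.pkl","rb"));print(f,*extent(s,woodmask(s,(290,200,60,90)),.096))
    I=cv2.cvtColor(s["img"],7).astype(np.float32);bh=cv2.morphologyEx(I,cv2.MORPH_BLACKHAT,np.ones((5,5)));a=np.linspace(0,2*np.pi,90)
    def c(p):
        u,v=proj(s,np.c_[p[0]+24*np.cos(a),p[1]+24*np.sin(a),np.full(90,96)]/1e3).T.astype(np.float32)
        return -cv2.remap(bh,u[:,None],v[:,None],1).mean()
    r=min((minimize(c,[470+i,3+j],method="Nelder-Mead") for i in(-4,0,4) for j in(-4,0,4)),key=lambda r:r.fun);print(" ring",r.x,r.fun)
for f,z in(("top1",.06),("side8",.06),("top2",.06)):
    pass
t=pickle.load(open("pics/top2.pkl","rb"));s=pickle.load(open("pics/side8.pkl","rb"))
# weight knob on mat from f.png: (222,224)/3+(155,170), knob top at z .058
print("knob",pl(t,(221,224),155,170,3,.058))
E
```

```text
t47.1 [0.4675 0.2457 0.1699] w0.998 gf0 F [-0.3 -0.8  0.5]
top1 [470.3   4.2] [ 51.5 189.4] 89.5 [470.4   4.4]
 ring [470.28040629   2.63496773] -9.08849811553955
top8 [470.6   3. ] [ 50.5 188.9] 89.5 [470.4   2.8]
 ring [470.59220751   1.26684862] -8.53894329071045
knob [[470.4 238.3  58. ]]
```

```bash
python3 - <<'E'
from r import *
H=np.pi/2
to(.008,.15,x=.468,y=.2465);st("down")
manip.close(40);st("closed");z0=manip.get_obs()["eef_pos"][2]
to(.2,.15);above(.4697,.0025,.2,H)
to(.125,.15,x=.4697,y=.0025);g=to(z0+.0915-.004,.025,5);st(f"set {g} expect {z0+.092:.4f}")
manip.ungrasp();st("open");to(.2,.12)
above(.467,.247,.2,H);pic(["top","side"],"9");st()
t=pickle.load(open("pics/top9.pkl","rb"));s=pickle.load(open("pics/side9.pkl","rb"))
cv2.imwrite("pics/n.png",np.vstack([np.hstack([crop(t,285,195,60,95,5)[:400],crop(s,310,165,100,80,5)[:, :500]])[:,:800],crop(t,240,90,240,60,3.3333333)]))
E
```

```text
down t48.4 [0.4688 0.2467 0.009 ] w0.998 gf0 F [0.4 0.1 0.4]
closed t48.9 [0.4683 0.2468 0.0087] w0.468 gf40 F [-1.2  1.4  6.3]
set True expect 0.1007 t52.8 [0.4698 0.0028 0.1006] w0.465 gf42 F [ 0.3 -0.6  4.5]
open t53.3 [0.4688 0.0032 0.0992] w1.001 gf0 F [0.3 0.2 0.8]
 t55.4 [0.4674 0.2457 0.1999] w1.000 gf0 F [-0.4  0.2  0.1]
```

View pics/n.png

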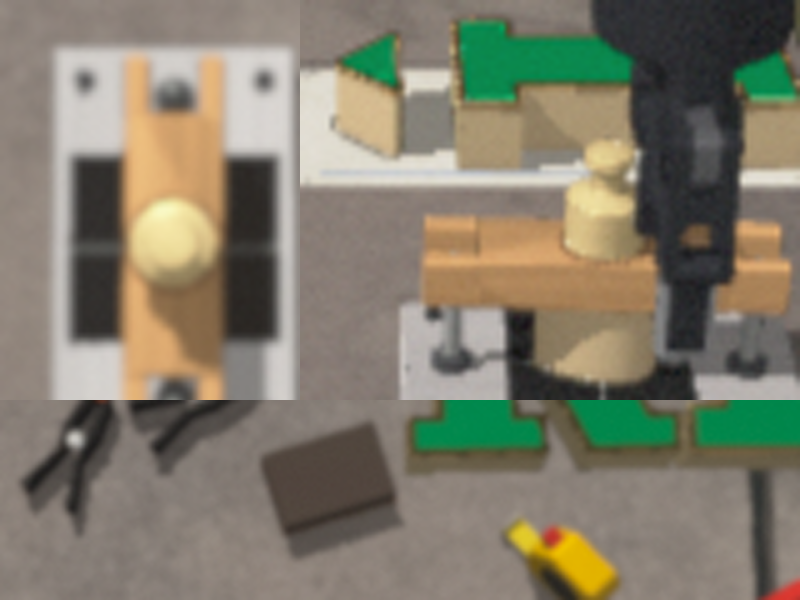

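```bash
python3 -c "
from plant import manip
print(manip.hand_in())"
```

```text
the job is handed in; nothing more can be done
None
```

I finished the job and handed it in at about 55 s: by the camera images, the roof accent is within about 2 mm of its outline, the drop accent is in the middle of the bed and the press is closed again, though the fingers pressed on something in the press (likely a guide pin) at about 32 N while I reached for the roof accent.

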